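# Four clicks faster, then start

### The arm

A 7-joint arm with a two-finger parallel gripper is mounted at the origin on the work surface. World frame = base frame: x ahead of the robot, y to its left, z up, the work surface at z = 0. Lengths are in m, angles in rad, forces in N, time in s.
With the tool pointing down it reaches from about 0.35 to 0.775 m from the base axis. Payload 3.1 kg.
Tool frame: the origin (TCP) lies at the very end of the fingers, on their centre line; the grasp point (between the pads) lies r.grip_depth behind it (r.grip_depth is the distance from the TCP to the grasp point, in m); z points along the fingers, y is the line along which they close (so a half turn about z gives the same grasp; the last joint's range is limited). The gripper opens to 85 mm and grips with 20 to 120 N. Pads are 22 mm wide; open, the fingers measure 114 mm over their backs; the gripper's body (76 mm by 85 mm) begins 54 mm behind the grasp point. The pads swing forward as they close: fully open they stand 13 mm farther back than shut.
Start: joints at [-1.245, 0.311, 0.014, 1.512, -0.004, 1.319, -0.027], TCP at [0.198, 0.513, 0.231] pointing down, gripper open.
Joint ranges: [-2.7, 2.7], [-0.3, 1.91], [-1.27, 1.3], [0.12, 2.57], [-1.44, 4.58], [0.2, 2.03], [-3.05, 3.05]. Speed limits (rad/s): [2.79, 2.79, 3.14, 3.14, 3.14, 3.14, 3.14].

### API

Orientations are given as a 3x3 rotation matrix whose columns are the frame's x, y, z axes.
In Python, from plant import r gives the robot as it stands.
- The arm moves only by the shell command python3 -m crank 'ROWS'. ROWS is JSON, a list of rows, each a list of 7 numbers: the turn, a rotation vector about the tool's x, y, z in degrees, then the shift along the tool's x, y, z in m, then the closure, from 0 (fully open) to 1 (shut). In form: [[rx, ry, rz, tx, ty, tz, claw], ...]. A call has 1 to 5 rows; each row is the pose to reach, as a shift and turn from the pose commanded when the call began, along the tool's axes at that moment; what a row does not reach only later rows make up. A row lasts 1/12 s, in which the tool goes at most 41.7 mm and 7.16 degrees, less where a joint would pass 70% of its speed; a pose out of reach is approached as far as the arm can. A call with a gripper value outside its range is refused whole. The fingers move at their own pace and stop on an object; the grip force is fixed at half the most. Time passes only in rows, so rows that repeat a pose let the fingers close. It gives the time, the measured TCP pose, the force, the opening and the grip force at its end, in the units of the state.
- r.get_obs(): the state, without advancing time (a new reading comes with each control period).
- r.capture(name): name is "scene" or "top"; returns a dict with "img" (480x640x3 uint8, red, green, blue), "fx", "fy", "cx", "cy" (pixels), "k1" (the pictures are not rectified: a ray, as slopes to the right and down, at radius r is drawn at 1 + k1 r^2 times it, then the intrinsics apply), "cam_to_world" (4x4, takes a point from camera to world coordinates). Camera axes: x right, y down, z forward; pixel columns grow to the right and rows downward; lengths in m; the calibration is good to about 2 mm. A picture is of the moment at which its call begins. There is no depth.
- r.sign_off(): hands the job in; it is judged then, once.
Trained networks look in the newest picture that a camera, given by its name, has taken for a name from the list of things; names that differ only in an ending like _2 or _b are one class to them, and where a whole thing is asked for, a point or a joint stands for the part that bears it (a point fixed in the world has none). Each returns a list of dicts, best first, with "score" (0 to 1); they miss things now and then, are a little off and sometimes report something else, mostly with a low value. They report only what shows in the picture. A call takes as long as a camera call. They do not tell look-alikes from the thing itself.
- r.cut_out(camera, label): "pixels" (480x640 bool, what is visible of it) and "bbox" ([centre column, centre row, width, height] in pixels, round what is visible of it).
- r.tip_of(camera, label): "position" ([column, row] in pixels: a listed point, or the origin of a listed thing).
The state is a dict: "t": time; "qpos": joint angles; "qd": joint speeds; "effort": joint torques, N m; "eef_pos": TCP position; "orientation": TCP orientation; "force": force on the tool from outside, world axes, zero at the start; "torque": the same for the moment, N m; "grip_width": finger opening in m; "gripper_force": force on a finger pad.
Only numpy, scipy, OpenCV 4.12 (cv2) and the standard library are available. Lean on these libraries where they do the work, as an engineer would, in place of code of your own. Each camera call takes 0.05 s, during which the arm holds its last target. There are 200 camera calls.

### The job

Set the bead lathe's speed up by exactly four clicks: with a fingertip, push the ribbed black dial on the teal box clockwise (seen from above) four clicks from where it now stands, gently, without gripping it, and leave it resting in that click. Only then press the green start button on the yellow box all the way down with a fingertip and let go. Leave the screwdriver, bowl, jar and wood blank where they are.

Things in the scene. Friction and masses are not known exactly. Their poses are not given: they have to be found in the camera images.
- speed_dial (a joint): Angle of the click-stop dial, rad, growing clockwise seen from above. 12 clicks 18 degrees (0.3142 rad) apart: 0, 0.314 ... 3.456, stops 0.08 beyond each end; it starts resting in one of the first four. Past halfway between clicks it snaps on to the next by itself; turning it takes up to 0.12 N m (3 N at 40 mm), most a quarter pitch past each click.
- dial_pointer (a point): Point on top of the rib with the white line (the pointer), 45 mm from the dial's axis, 100 mm above the bench; turns with the dial.
- dial_axis (a point): On the dial's vertical axis, at rib-top height (100 mm above the bench). The dial: black disc 100 mm across, its face 82 mm above the bench; hub 30 mm across, 102 mm high; three straight dark grey radial ribs 120 degrees apart, 12 mm wide, from the hub to 48 mm from the axis, standing 18 mm above the disc. A fingertip stood between two ribs can push a rib round. Fixed to the box.
- speed_box: Teal speed controller with the dial on top, 160 x 160 mm, case top 70 mm above the bench, fixed to the bench; origin at the centre of its underside, z up, -x its front. White to orange ticks round the dial mark the clicks. With the joint at 0 the pointer stands 99 degrees anticlockwise of its +x axis.
- start_button (a joint): Travel of the green spring push button, m: 0 out, 0.006 fully down. Fully down takes 5 N; it springs back when released.
- start_button_top (a point): Centre of the top of the green button cap (34 mm across); pressed straight down.
- button_box: Yellow push-button station, 85 x 105 mm, case top 60 mm above the bench, fixed to the bench; origin at the centre of its underside. The green button sits in the middle of its top.
- screwdriver: Loose screwdriver with red handle, 160 mm long, 26 mm thick, lying on the bench along its x axis between the two boxes; origin at the middle of its underside. Leave alone.
- bowl: Loose turquoise bowl, 116 mm across, 50 mm high, beyond the boxes; origin under its centre. Leave alone.
- bead_jar: Loose amber jar with brass cap, 60 mm across, 85 mm high, at the left; origin under its centre. Leave alone.
- wood_blank: Loose dark wood blank, 35 x 110 x 35 mm, at the right; origin under its centre. Leave alone.
Not all that is in view belongs to the job. Leave any blue or pink look-alike of the speed_box alone.

How it is judged:
On the way, in this order (a step that is already met when the one before it is completed fails the run):
1. the dial rests four clicks clockwise of its start (distance of dial_pointer from where it was at the start of the episode between 0.0488 and 0.0568 m and value of joint speed_dial above 1.131 rad and velocity of joint speed_dial between -0.05 and 0.05 rad/s), for 0.3 s.
2. the start button is pressed fully down (value of joint start_button above 0.0048 m), for 0.05 s.
At the end, for the whole second after the job is handed in: The dial is at rest four clicks (72 degrees, within a third of a click) clockwise of where it started, and the start button, pressed after that, is out again (all of step 1 and value of joint start_button below 0.0015 m); the robot touches nothing.
It fails at once if the start button is pressed while the dial is not four clicks on (value of joint start_button above 0.003 m and not (distance of dial_pointer from where it was at the start of the episode between 0.0488 and 0.0568 m and value of joint speed_dial above 1.131 rad)).
It fails at once if the dial or its box is gripped or pushed hard (over 30 N in all) (contact force between the fingers and speed_box above 30 N).
It fails at once if a bystander is lifted or moved by more than 20 mm (distance of any of screwdriver, bowl, bead_jar, wood_blank from where it was at the start of the episode above 0.02 m).
It also fails if it takes over 53 s, if anything falls off the work surface, if the arm or the gripper's body presses on something with over 40 N, if the wrist force passes 120 N, or if a joint passes its speed limit or range.

## Working session

There is one attempt and no reset: what is moved stays moved. The work goes in short steps, Python scripts to look and compute and a shell command to move; the robot and the scene stay as the last step left them, time stands still between calls to the robot, and variables do not carry over. Pictures are saved under pics/ and viewed, at most 10 in all, crops included, and the job is handed in when it is done.

```bash
ls; mkdir -p pics
cat > h.py <<'E'
import numpy as np, cv2
from plant import r
def ray(c,p):
    K=np.array([[c["fx"],0,c["cx"]],[0,c["fy"],c["cy"]],[0,0,1.]])
    u=cv2.undistortPoints(np.array([[p]],float),K,np.array([c["k1"],0,0,0.]))[0,0]
    M=np.array(c["cam_to_world"]); d=M[:3,:3]@np.array([u[0],u[1],1]); return M[:3,3],d
def at(c,p,z):
    o,d=ray(c,p); return o+d*(z-o[2])/d[2]
def proj(c,P):
    M=np.linalg.inv(np.array(c["cam_to_world"])); q=M[:3,:3]@np.array(P)+M[:3,3]
    x,y=q[0]/q[2],q[1]/q[2]; s=1+c["k1"]*(x*x+y*y); return np.array([c["fx"]*x*s+c["cx"],c["fy"]*y*s+c["cy"]])
E
python3 - <<'E'
from h import *
o=r.get_obs(); print(o["t"],o["eef_pos"],o["orientation"],r.grip_depth)
Z={"dial_axis":.1,"dial_pointer":.1,"speed_box":0,"start_button_top":None,"button_box":0,"screwdriver":0,"bowl":0,"bead_jar":0,"wood_blank":0}
for n in("top","scene"):
    c=r.capture(n); cv2.imwrite(f"pics/{n}0.png",c["img"][:,:,::-1])
    print(n,np.array(c["cam_to_world"]).round(3).tolist(),c["fx"],c["k1"])
    for l,z in Z.items():
        for d in r.tip_of(n,l)[:4]:
            print(l,round(d["score"],2),np.round(d["position"],1),at(c,d["position"],.07 if z is None else z).round(3))
E
```

```text
pics
0.0 [0.19749103 0.51253346 0.23022105] [[-9.33145743e-01  3.59497464e-01 -7.72023474e-04]
 [ 3.59498284e-01  9.33143099e-01 -2.22294666e-03]
 [-7.87353091e-05 -2.35187433e-03 -9.99997231e-01]] 0.0187
top [[-0.026, -0.992, 0.123, 0.421], [-0.999, 0.021, -0.039, 0.018], [0.036, -0.124, -0.992, 1.074], [0.0, 0.0, 0.0, 1.0]] 473.12195614926486 -0.06582763627091479
dial_axis 0.93 [203.8 125.5] [0.789 0.233 0.1  ]
dial_axis 0.68 [231.5 243.2] [0.535 0.174 0.1  ]
dial_axis 0.63 [157.1 214.9] [0.597 0.329 0.1  ]
dial_axis 0.58 [205.9 380. ] [0.26  0.227 0.1  ]
dial_pointer 0.91 [208.  237.2] [0.548 0.222 0.1  ]
dial_pointer 0.65 [185.8 134.2] [0.771 0.272 0.1  ]
dial_pointer 0.58 [184.9 390.3] [0.24  0.269 0.1  ]
speed_box 0.91 [217.1 374.7] [0.254 0.223 0.   ]
speed_box 0.88 [213.5 138.5] [0.795 0.232 0.   ]
speed_box 0.63 [239.  250.4] [0.53  0.173 0.   ]
start_button_top 0.56 [390.  264.1] [ 0.486 -0.158  0.07 ]
button_box 0.88 [381.9 260.3] [ 0.5   -0.152  0.   ]
screwdriver 0.57 [312.9 221.6] [0.592 0.004 0.   ]
bowl 0.72 [310.9 156.2] [0.747 0.005 0.   ]
bead_jar 0.59 [158.4 211.3
[... 494 characters left out ...]
ter 0.67 [500.  231.6] [0.771 0.27  0.1  ]
dial_pointer 0.67 [370.1 247.2] [0.62 0.06 0.1 ]
dial_pointer 0.63 [391.  203.8] [0.552 0.218 0.1  ]
speed_box 0.9 [296.6 197.6] [0.252 0.237 0.   ]
speed_box 0.67 [493.2 285.1] [0.793 0.238 0.   ]
speed_box 0.66 [369.8 247.2] [0.531 0.181 0.   ]
start_button_top 0.74 [236.9 278.2] [ 0.48  -0.139  0.07 ]
button_box 0.58 [238.  315.1] [ 0.491 -0.154  0.   ]
screwdriver 0.93 [335.2 296.5] [0.586 0.004 0.   ]
screwdriver 0.62 [234.5 278.4] [ 0.401 -0.089  0.   ]
bowl 0.68 [406.  334.8] [0.745 0.008 0.   ]
bead_jar 0.6 [449.8 232.1] [0.628 0.354 0.   ]
wood_blank 0.75 [148.9 412.9] [ 0.562 -0.383  0.   ]
wood_blank 0.23 [447.6 230.8] [0.621 0.355 0.   ]
```

View pics/top0.png

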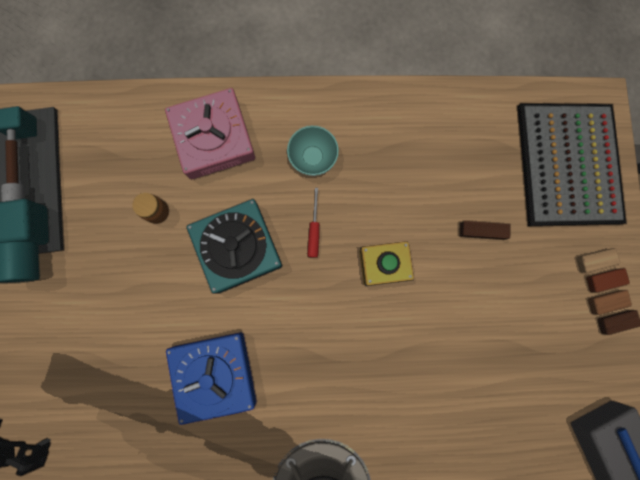

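Run:
```python
import cv2
a=cv2.imread("pics/top0.png")[190:300,170:300]; b=cv2.imread("pics/scene0.png")[165:285,310:440]
a=cv2.resize(a,(400,340),interpolation=cv2.INTER_CUBIC);b=cv2.resize(b,(370,340),interpolation=cv2.INTER_CUBIC)
cv2.imwrite("pics/crop0.png",cv2.hconcat([a,b]))
```

```text
(no output)
```

View pics/crop0.png

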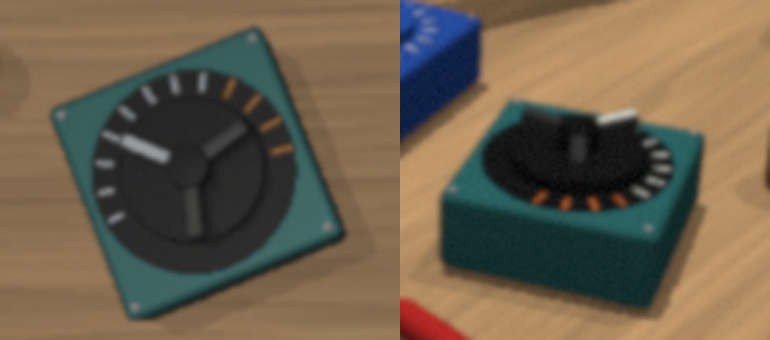

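The top picture shows three candidate boxes: pink (208,127), blue (207,380) and teal (233,245). I choose the teal one. Its pointer stands on the 4th of 12 ticks (index 3), about 68° from world x, so the target is about -4°. The green button is at (389,263). I'll push the rib at 188° (pointing to the robot), which leaves the pointer visible.

```bash
cat >> h.py <<'E'
A=np.array([.537,.172])
def pose(phi,z,rad=.043,off=28,A=A):   # finger at polar angle phi (deg) round the dial
    p=np.radians(phi); return np.array([A[0]+rad*np.cos(p),A[1]+rad*np.sin(p),z]),phi-off
from scipy.spatial.transform import Rotation as Ro
def row(P,a):
    o=r.get_obs(); R=np.array(o["orientation"]); a=np.radians(a); c,s=np.cos(a),np.sin(a)
    T=np.array([[c,s,0],[s,-c,0],[0,0,-1.]])
    return np.r_[Ro.from_matrix(R.T@T).as_rotvec(degrees=True).round(1),(R.T@(P-np.array(o["eef_pos"]))).round(4)]
E
python3 - <<'E'
from h import *
print(row(*pose(232,.23)))
c=r.capture("top");hsv=cv2.cvtColor(c["img"],cv2.COLOR_RGB2HSV)
for n,z in(("top",.07),("scene",.07)):
    c=r.capture(n);im=c["img"].astype(int);m=((im[...,1]>im[...,0]*1.6)&(im[...,1]>im[...,2]*1.4)&(im[...,1]>60)).astype(np.uint8)
    k,_,st,ce=cv2.connectedComponentsWithStats(m)
    for i in range(1,k):
        if st[i,4]>60: print(n,st[i],ce[i].round(1),[at(c,ce[i],z)[:2].round(4) for z in(.06,.07,.08)])
E
```

```text
[ 0.000e+00  0.000e+00 -4.510e+01 -4.267e-01 -2.376e-01  1.300e-03]
top [381 254  17  17 206] [389.1 262. ] [array([ 0.491 , -0.1582]), array([ 0.4903, -0.1565]), array([ 0.4896, -0.1547])]
scene [224 275  20  14 209] [233.6 281.7] [array([ 0.4731, -0.1423]), array([ 0.484 , -0.1499]), array([ 0.4949, -0.1575])]
```

```bash
python3 -m crank '[[0,0,-45,-0.4267,-0.2376,0,1],[0,0,-45,-0.4267,-0.2376,0,1],[0,0,-45,-0.4267,-0.2376,0,1],[0,0,-45,-0.4267,-0.2376,0,1],[0,0,-45,-0.4267,-0.2376,0,1]]'
python3 -c "
from h import *
print(row(*pose(232,.23)))"
```

```text
t: 1.57
eef_pos: [0.3207, 0.3665, 0.2315]
orientation: [[-0.979, -0.205, 0.001], [-0.205, 0.979, 0.0], [-0.001, 0.0, -1.0]]
force: [0.5, 0.1, 1.1]
grip_width: 0.0256
gripper_force: 0.0
[ 0.000e+00  0.000e+00 -1.220e+01 -1.391e-01 -2.623e-01  1.600e-03]
```

```bash
python3 -m crank '[[0,0,-12,-0.139,-0.262,0,1],[0,0,-12,-0.139,-0.262,0,1],[0,0,-12,-0.139,-0.262,0,1],[0,0,-12,-0.139,-0.262,0,1],[0,0,-12,-0.139,-0.262,0,1]]'
python3 -c "
from h import *
print(row(*pose(232,.16)))"
```

```text
t: 1.98
eef_pos: [0.4482, 0.2114, 0.2317]
orientation: [[-0.917, -0.399, 0.001], [-0.399, 0.917, 0.001], [-0.001, 0.0, -1.0]]
force: [0.4, 1.2, 0.0]
grip_width: 0.0001
gripper_force: 0.0
[ 0.      0.1    -0.5    -0.0278 -0.0921  0.0717]
```

```bash
python3 -m crank '[[0,0,0,-0.028,-0.092,0.02,1],[0,0,0,-0.028,-0.092,0.072,1],[0,0,0,-0.028,-0.092,0.072,1],[0,0,0,-0.028,-0.092,0.072,1],[0,0,0,-0.028,-0.092,0.072,1]]'
python3 - <<'E'
from h import *
print(row(*pose(232,.16)),r.get_obs()["eef_pos"])
ims=[]
for n in("top","scene"):
    c=r.capture(n);im=c["img"][:,:,::-1].copy()
    P,_=pose(232,.09)
    for q in(P,[*A,.1],r.get_obs()["eef_pos"]):
        u=proj(c,q); print(n,u)
        cv2.circle(im,tuple(int(x*16) for x in u),16,(0,255,0),-1,cv2.LINE_AA,4)
    u=proj(c,[*A,.1]).astype(int); ims.append(cv2.resize(im[u[1]-65:u[1]+65,u[0]-65:u[0]+65],(400,400),interpolation=cv2.INTER_CUBIC))
cv2.imwrite("pics/a.png",cv2.hconcat(ims))
E
```

```text
t: 2.4
eef_pos: [0.5087, 0.1371, 0.1571]
orientation: [[-0.919, -0.394, -0.005], [-0.394, 0.919, -0.003], [0.005, -0.0, -1.0]]
force: [0.8, 1.4, 0.1]
grip_width: -0.0
gripper_force: 0.0
[-0.0e+00 -3.0e-01 -8.0e-01 -2.0e-03  2.0e-04 -2.9e-03] [0.50871437 0.13713743 0.15709778]
top [249.50597889 254.91568017]
top [232.39119958 242.07251471]
top [244.33063248 252.48252421]
scene [351.09527293 215.562308  ]
scene [371.78221301 209.5485287 ]
scene [352.73258706 184.18796221]
```

View pics/a.png

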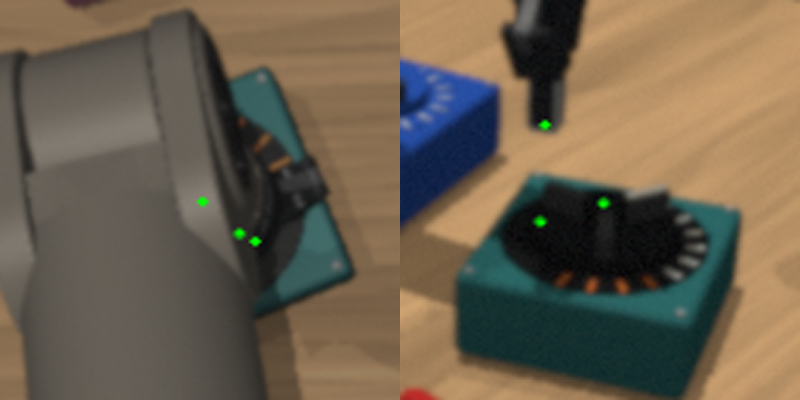

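The arm hides the dial in the top view. In the scene view the hub top is at about (372,210), which matches my axis, and the descent point at (351,216) lies clear between the two ribs. Descending.

```bash
python3 -m crank '[[0,0,0,0,0,0.03,1],[0,0,0,0,0,0.05,1],[0,0,0,0,0,0.062,1],[0,0,0,0,0,0.068,1],[0,0,0,0,0,0.068,1]]'
python3 - <<'E'
from h import *
print(r.get_obs()["eef_pos"])
for p in (224,216,208,200,192): print(p,row(*pose(p,.09)))
E
```

```text
t: 2.92
eef_pos: [0.5088, 0.1416, 0.0913]
orientation: [[-0.916, -0.401, -0.001], [-0.401, 0.916, 0.001], [0.0, 0.001, -1.0]]
force: [-0.1, 0.5, 0.5]
grip_width: -0.0003
gripper_force: 0.0
[0.50881584 0.14160021 0.0913473 ]
224 [ 1.0e-01 -0.0e+00  7.7e+00  2.3e-03  1.6e-03  1.3e-03]
216 [ 0.00e+00 -0.00e+00  1.57e+01  4.00e-03  7.30e-03  1.40e-03]
208 [ 0.00e+00 -0.00e+00  2.37e+01  4.90e-03  1.33e-02  1.40e-03]
200 [ 0.00e+00 -0.00e+00  3.17e+01  4.90e-03  1.93e-02  1.40e-03]
192 [ 0.00e+00 -0.00e+00  3.97e+01  4.10e-03  2.52e-02  1.40e-03]
```

```bash
python3 -m crank '[[0,0,5,0.002,0.001,0.001,1],[0,0,10,0.003,0.003,0.001,1],[0,0,16,0.004,0.007,0.001,1],[0,0,20,0.005,0.010,0.001,1],[0,0,24,0.005,0.013,0.001,1]]'
cat >> h.py <<'E'
def look(name,nx=()):
    o=r.get_obs(); d=np.array(o["eef_pos"][:2])-A; R=np.array(o["orientation"])
    print("t",o["t"],"phi",np.degrees(np.arctan2(d[1],d[0]))%360,"rad",np.hypot(*d),"xang",np.degrees(np.arctan2(R[1,0],R[0,0]))%360,"F",np.round(o["force"],1))
    c=r.capture("scene")
    for k in r.tip_of("scene","dial_pointer"):
        p=at(c,k["position"],.1)[:2]-A
        if np.hypot(*p)<.07: print("pointer",k["score"],np.degrees(np.arctan2(p[1],p[0])),np.hypot(*p))
    for p in nx: print(p,row(*pose(p,.09)))
    if name:
        u=proj(c,[*A,.1]).astype(int); cv2.imwrite(f"pics/{name}.png",cv2.resize(c["img"][u[1]-50:u[1]+50,u[0]-60:u[0]+60,::-1],(600,500),interpolation=cv2.INTER_CUBIC))
E
python3 -c "
from h import *
look('b',(204,200,196,192,188,184,180))"
```

```text
t: 3.33
eef_pos: [0.5008, 0.1514, 0.0925]
orientation: [[-1.0, 0.011, 0.004], [0.011, 1.0, 0.002], [-0.004, 0.002, -1.0]]
force: [-1.2, -0.2, 0.1]
grip_width: -0.0002
gripper_force: 0.0
t 3.3333 phi 209.72553087955865 rad 0.04163266657956073 xang 179.37637648217643 F [-1.2 -0.2  0.1]
pointer 0.63 64.8528095445422 0.050210996607641334
204 [1.0e-01 2.0e-01 3.7e+00 3.1e-03 2.6e-03 2.3e-03]
200 [1.0e-01 2.0e-01 7.7e+00 4.2e-03 5.4e-03 2.3e-03]
196 [1.00e-01 2.00e-01 1.17e+01 5.10e-03 8.20e-03 2.30e-03]
192 [2.00e-01 2.00e-01 1.57e+01 5.90e-03 1.11e-02 2.30e-03]
188 [2.00e-01 2.00e-01 1.97e+01 6.40e-03 1.41e-02 2.30e-03]
184 [2.00e-01 2.00e-01 2.37e+01 6.80e-03 1.71e-02 2.30e-03]
180 [2.00e-01 2.00e-01 2.77e+01 6.90e-03 2.01e-02 2.40e-03]
```

View pics/b.png

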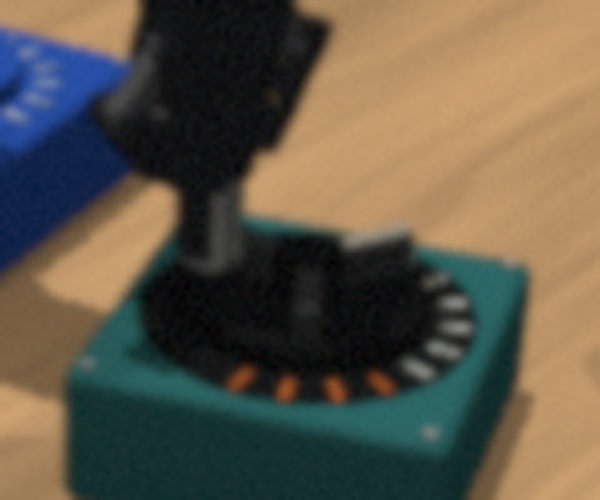

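In the scene crop the fingertip is behind the near rib at about (355,203) and the pointer has barely moved. I continue round.

```bash
python3 -m crank '[[0,0,4,0.003,0.003,0.002,1],[0,0,8,0.004,0.006,0.003,1],[0,0,12,0.005,0.009,0.003,1],[0,0,16,0.006,0.012,0.003,1],[0,0,20,0.0065,0.015,0.003,1]]'
python3 -c "
from h import *
look(None,(184,180,176,172,168))"
```

```text
t: 3.85
eef_pos: [0.4944, 0.1653, 0.0889]
orientation: [[-0.936, 0.351, 0.003], [0.351, 0.936, 0.001], [-0.002, 0.002, -1.0]]
force: [-0.9, -1.1, 0.4]
grip_width: -0.0
gripper_force: 0.3
t 3.85 phi 188.9925357403012 rad 0.04314912180907178 xang 159.4330741549552 F [-0.9 -1.1  0.4]
pointer 0.63 39.621853690657616 0.04858559913554407
184 [ 1.0e-01  1.0e-01  3.7e+00  1.5e-03  3.2e-03 -1.4e-03]
180 [ 1.0e-01  1.0e-01  7.7e+00  2.6e-03  6.0e-03 -1.4e-03]
176 [ 1.00e-01  1.00e-01  1.17e+01  3.60e-03  8.90e-03 -1.40e-03]
172 [ 1.00e-01  1.00e-01  1.57e+01  4.30e-03  1.18e-02 -1.40e-03]
168 [ 1.00e-01  1.00e-01  1.97e+01  4.80e-03  1.47e-02 -1.40e-03]
```

```bash
python3 -m crank '[[0,0,4,0.0015,0.003,-0.001,1],[0,0,8,0.003,0.006,-0.001,1],[0,0,12,0.004,0.009,-0.001,1],[0,0,16,0.0045,0.012,-0.001,1],[0,0,20,0.005,0.015,-0.001,1]]'
python3 -c "
from h import *
look('c',(164,160,156,152,148,144))"
```

```text
t: 4.37
eef_pos: [0.4938, 0.1801, 0.0889]
orientation: [[-0.76, 0.65, -0.001], [0.65, 0.76, -0.001], [0.0, -0.001, -1.0]]
force: [-2.8, -2.4, 0.9]
grip_width: 0.0002
gripper_force: 1.8
t 4.3667 phi 169.40160079232234 rad 0.043962785815705376 xang 139.49041544214205 F [-2.8 -2.4  0.9]
164 [-1.0e-01  0.0e+00  3.7e+00  1.0e-03  3.9e-03 -1.2e-03]
160 [-1.0e-01  0.0e+00  7.7e+00  2.2e-03  6.7e-03 -1.2e-03]
156 [-1.00e-01  0.00e+00  1.17e+01  3.10e-03  9.60e-03 -1.20e-03]
152 [-1.00e-01  0.00e+00  1.57e+01  3.80e-03  1.25e-02 -1.20e-03]
148 [-1.00e-01  0.00e+00  1.97e+01  4.40e-03  1.54e-02 -1.20e-03]
144 [-1.00e-01  0.00e+00  2.37e+01  4.70e-03  1.84e-02 -1.20e-03]
```

View pics/c.png

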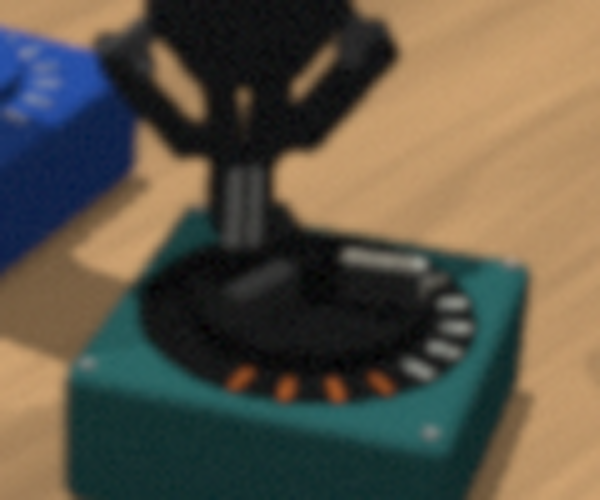

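The pointer's white line now runs from about (380,210) to (396,212) in the scene image. I measure its angle from the white pixels, against the first picture.

```bash
cat >> h.py <<'E'
def pang(c,img=None):
    im=(c["img"] if img is None else img).astype(int); hub=proj(c,[*A,.1])
    m=((im.min(2)>95)&(im.max(2)-im.min(2)<45)).astype(np.uint8)
    k,lab,st,ce=cv2.connectedComponentsWithStats(m)
    for i in range(1,k):
        if st[i,4]>=8 and np.hypot(*(ce[i]-hub))<40:
            q=np.array([at(c,p[::-1],.1)[:2] for p in np.argwhere(lab==i)]); d=q.mean(0)-A
            w,V=np.linalg.eigh(np.cov(q.T)); v=V[:,1]*np.sign(V[:,1]@d)
            print("blob",st[i,4],ce[i].round(1),"rad",np.hypot(*d).round(4),"ang",np.degrees(np.arctan2(d[1],d[0])).round(1),"pca",np.degrees(np.arctan2(v[1],v[0])).round(1),"len",np.sqrt(12*w[1]).round(3))
E
python3 - <<'E'
from h import *
c=r.capture("scene"); pang(c,cv2.imread("pics/scene0.png")[:,:,::-1]); print(); pang(c)
E
```

```text
blob 22 [355.5 201.1] rad 0.0479 ang 173.1 pca -145.2 len 0.047
blob 46 [385.3 205.7] rad 0.0334 ang 71.1 pca 62.8 len 0.032
blob 22 [405.5 209.6] rad 0.0691 ang 42.0 pca 20.6 len 0.044

blob 26 [389.1 210.7] rad 0.0352 ang 34.3 pca 30.1 len 0.03
blob 9 [399.3 228.6] rad 0.0879 ang -15.4 pca 19.5 len 0.011
```

```bash
python3 -m crank '[[0,0,4,0.001,0.003,-0.001,1],[0,0,8,0.002,0.006,-0.001,1],[0,0,12,0.003,0.009,-0.001,1],[0,0,16,0.004,0.0125,-0.001,1],[0,0,18,0.0045,0.014,-0.001,1]]'
python3 -c "
from h import *
look(None,(148,146,144,142,140,138,136)); pang(r.capture('scene')); print(r.get_obs()['force'])"
```

```text
t: 4.93
eef_pos: [0.4996, 0.1937, 0.0895]
orientation: [[-0.523, 0.853, -0.0], [0.853, 0.523, -0.001], [-0.0, -0.001, -1.0]]
force: [-0.6, -1.8, 0.5]
grip_width: 0.0002
gripper_force: 0.9
t 4.9333 phi 149.9077837867814 rad 0.04322818149395401 xang 121.51300190179255 F [-0.6 -1.8  0.5]
pointer 0.62 6.6278851310667415 0.05116577118296245
148 [ 1.0e-01 -0.0e+00  1.7e+00 -1.0e-04  2.0e-04 -3.0e-04]
146 [ 1.0e-01 -0.0e+00  3.7e+00  6.0e-04  1.6e-03 -3.0e-04]
144 [ 1.0e-01 -0.0e+00  5.7e+00  1.2e-03  3.0e-03 -3.0e-04]
142 [ 1.0e-01 -0.0e+00  7.7e+00  1.7e-03  4.4e-03 -3.0e-04]
140 [ 1.0e-01 -0.0e+00  9.7e+00  2.2e-03  5.8e-03 -3.0e-04]
138 [ 1.00e-01 -0.00e+00  1.17e+01  2.70e-03  7.20e-03 -3.00e-04]
136 [ 1.00e-01 -0.00e+00  1.37e+01  3.10e-03  8.70e-03 -3.00e-04]
blob 54 [383.6 214.1] rad 0.0291 ang 2.2 pca -11.2 len 0.037
blob 9 [399.3 228.6] rad 0.0879 ang -15.4 pca 19.5 len 0.011
[0.32883599 0.09578011 0.17592668]
```

The force is gone and the pointer reads 65 to 74° on. I back off and lift, then check.

```bash
python3 -m crank '[[0,0,0,0,-0.006,0,1],[0,0,0,0,-0.008,-0.01,1],[0,0,0,0,-0.008,-0.04,1],[0,0,0,0,-0.008,-0.08,1],[0,0,0,0,-0.008,-0.11,1]]'
python3 -c "
from h import *
look('d'); pang(r.capture('scene')); print(row(np.array([.489,-.155,.15]),115),r.get_obs()['eef_pos'])"
```

```text
t: 5.5
eef_pos: [0.4932, 0.1896, 0.2025]
orientation: [[-0.523, 0.853, 0.002], [0.853, 0.523, 0.001], [-0.0, 0.002, -1.0]]
force: [1.1, 0.5, 0.8]
grip_width: 0.0001
gripper_force: 0.0
t 5.5 phi 158.1235395957397 rad 0.04724845881815316 xang 121.5115479318376 F [1.1 0.5 0.8]
blob 54 [383.7 214. ] rad 0.0291 ang 3.3 pca -9.0 len 0.035
[ 0.5    -0.      6.5    -0.2912 -0.1862  0.0519] [0.49508555 0.19037975 0.2033524 ]
```

View pics/d.png

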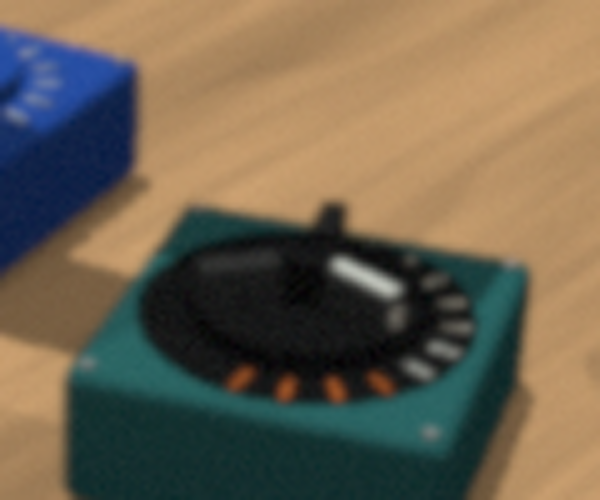

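Pointer white line from (378,211) to (391,217); it seems to point at the 8th tick (index 7). I move above the button and confirm with the top camera.

```bash
python3 -m crank '[[0,0,0,-0.291,-0.186,0,1],[0,0,0,-0.291,-0.186,0,1],[0,0,0,-0.291,-0.186,0,1],[0,0,0,-0.291,-0.186,0,1],[0,0,0,-0.291,-0.186,0,1]]'
python3 -m crank '[[0,0,0,-0.1742,-0.1114,0.05,1],[0,0,0,-0.1742,-0.1114,0.05,1],[0,0,0,-0.1742,-0.1114,0.05,1],[0,0,0,-0.1742,-0.1114,0.05,1],[0,0,0,-0.1742,-0.1114,0.05,1]]'
python3 - <<'E'
from h import *
c=r.capture("top"); o0=cv2.imread("pics/top0.png")[:,:,::-1]
f=lambda i:cv2.resize(np.ascontiguousarray(i[190:300,170:300,::-1]),(400,340),interpolation=cv2.INTER_CUBIC)
cv2.imwrite("pics/e.png",cv2.hconcat([f(o0),f(c["img"])]))
pang(c,o0);print();pang(c)
print(row(np.array([.489,-.155,.12]),115),r.get_obs()['eef_pos'])
E
```

```text
t: 6.07
eef_pos: [0.4874, -0.02, 0.1987]
orientation: [[-0.523, 0.852, -0.002], [0.852, 0.523, 0.001], [0.001, -0.001, -1.0]]
force: [0.5, 0.3, 0.3]
grip_width: -0.0002
gripper_force: 0.0
t: 6.48
eef_pos: [0.4837, -0.2219, 0.1492]
orientation: [[-0.523, 0.852, -0.001], [0.852, 0.523, 0.002], [0.002, -0.0, -1.0]]
force: [0.8, 0.4, 0.2]
grip_width: 0.0001
gripper_force: 0.0
blob 9 [226.4 217.2] rad 0.0537 ang 13.2 pca 4.9 len 0.01
blob 9 [235.4 215.8] rad 0.0553 ang -6.6 pca -4.5 len 0.01
blob 8 [217.9 220. ] rad 0.0556 ang 32.7 pca 29.2 len 0.011
blob 72 [215.1 237. ] rad 0.0374 ang 72.4 pca 68.0 len 0.041
blob 8 [203.5 242.5] rad 0.0596 ang 89.6 pca 88.4 len 0.009
blob 8 [204.  251.5] rad 0.0613 ang 107.4 pca 99.6 len 0.009

blob 9 [226.4 217.2] rad 0.0537 ang 13.2 pca 4.9 len 0.01
blob 11 [235.5 216.3] rad 0.0543 ang -6.8 pca -3.0 len 0.012
blob 13 [217.7 220.2] rad 0.0556 ang 33.2 pca 36.3 len 0.013
blob 69 [231.8 228.5] rad 0.0284 ang 2.2 pca -5.6 len 0.033
blob 9 [211. 226.] rad 0.0561 ang 52.1 pca 57.0 len 0.01
blob 12 [205.8 233.9] rad 0.058 ang 71.7 pca 68.9 len 0.012
blob 10 [203.5 242.5] rad 0.0596 ang 89.6 pca 81.6 len 0.011
blob 8 [204.  251.5] rad 0.0613 ang 107.4 pca 99.6 len 0.009
blob 10 [207.2 260. ] rad 0.0631 ang 124.8 pca 114.6 len 0.01
[-0.5     0.4     5.7     0.0632  0.0486  0.0274] [ 0.4796537  -0.23393763  0.14814568]
```

View pics/e.png

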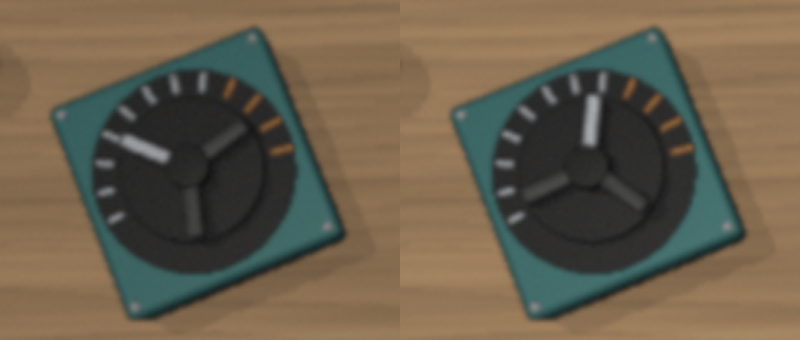

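The pointer has moved from the 4th tick to the last white one (index 7), 73.6° by line fit, so the dial is set. Next is the button.

```bash
python3 -m crank '[[0,0,0,0.03,0.025,0,1],[0,0,0,0.063,0.0486,0.01,1],[0,0,0,0.063,0.0486,0.027,1],[0,0,0,0.063,0.0486,0.027,1],[0,0,0,0.063,0.0486,0.027,1]]'
python3 - <<'E'
from h import *
c=r.capture("scene"); o=r.get_obs(); print(o["eef_pos"],row(np.array([.489,-.155,.07]),115))
u=proj(c,o["eef_pos"]);im=c["img"][:,:,::-1].copy()
for q in(o["eef_pos"],[*o["eef_pos"][:2],.073]): cv2.circle(im,tuple(int(x*16) for x in proj(c,q)),12,(0,0,255),-1,cv2.LINE_AA,4)
u=u.astype(int);cv2.imwrite("pics/f.png",cv2.resize(im[u[1]-50:u[1]+70,u[0]-60:u[0]+60],(560,560),interpolation=cv2.INTER_CUBIC))
E
```

```text
t: 6.95
eef_pos: [0.4919, -0.141, 0.1223]
orientation: [[-0.523, 0.852, -0.004], [0.852, 0.523, 0.0], [0.002, -0.003, -1.0]]
force: [0.3, -1.4, -0.5]
grip_width: -0.0002
gripper_force: 0.0
[ 0.4926714  -0.1425597   0.12340113] [-0.1     0.      6.4    -0.0087 -0.0095  0.0534]
```

View pics/f.png

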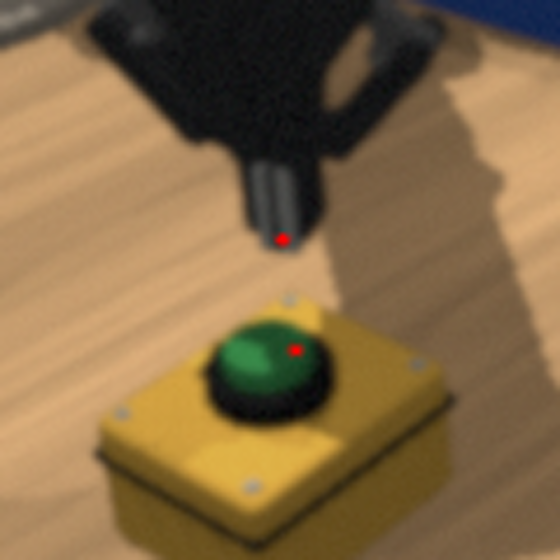

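In the crop the cap centre is at about (270,360), and the point below the fingertip (296,350) lies on its right part, so I shift by the calculated amount and go down.

```bash
python3 -m crank '[[0,0,0,-0.009,-0.0095,0,1],[0,0,0,-0.009,-0.0095,0.02,1],[0,0,0,-0.009,-0.0095,0.036,1],[0,0,0,-0.009,-0.0095,0.042,1],[0,0,0,-0.009,-0.0095,0.042,1]]'
python3 -m crank '[[0,0,0,0,0,0.002,1],[0,0,0,0,0,0.004,1],[0,0,0,0,0,0.006,1],[0,0,0,0,0,0.006,1]]'
```

```text
t: 7.42
eef_pos: [0.4888, -0.156, 0.0811]
orientation: [[-0.52, 0.854, -0.002], [0.854, 0.52, -0.001], [0.0, -0.002, -1.0]]
force: [-1.9, -0.6, 2.4]
grip_width: -0.0
gripper_force: 0.9
t: 7.75
eef_pos: [0.4905, -0.1556, 0.0762]
orientation: [[-0.522, 0.853, 0.001], [0.853, 0.522, -0.002], [-0.002, 0.0, -1.0]]
force: [-2.4, -3.2, 4.5]
grip_width: 0.0001
gripper_force: 2.4
```

```bash
python3 -m crank '[[0,0,0,0,0,0.002,1],[0,0,0,0,0,0.004,1],[0,0,0,0,0,0.005,1],[0,0,0,0,0,0.005,1]]'
```

```text
t: 8.08
eef_pos: [0.4907, -0.1557, 0.0756]
orientation: [[-0.522, 0.853, 0.002], [0.853, 0.522, 0.001], [-0.0, 0.003, -1.0]]
force: [-11.7, 1.2, 33.8]
grip_width: 0.0003
gripper_force: 16.8
```

The button bottomed out: 5 N at 76 mm, then a stiff 34 N. Lifting clear.

```bash
python3 -m crank '[[0,0,0,0,0,-0.008,1],[0,0,0,0,0,-0.03,1],[0,0,0,0,0,-0.06,1],[0,0,0,0,0,-0.09,1],[0,0,0,0,0,-0.09,1]]'
python3 - <<'E'
from h import *
c=r.capture("top"); pang(c)
print(r.get_obs()["eef_pos"],r.get_obs()["force"],r.get_obs()["qd"])
print(r.sign_off())
E
```

```text
t: 8.5
eef_pos: [0.4948, -0.1552, 0.1663]
orientation: [[-0.523, 0.852, 0.013], [0.852, 0.523, -0.002], [-0.008, 0.01, -1.0]]
force: [0.6, -0.7, -0.7]
grip_width: -0.0
gripper_force: 0.0
blob 9 [226.4 217.2] rad 0.0537 ang 13.2 pca 4.9 len 0.01
blob 11 [235.5 216.3] rad 0.0543 ang -6.8 pca -3.0 len 0.012
blob 12 [217.8 220.2] rad 0.0552 ang 33.1 pca 33.7 len 0.013
blob 67 [231.9 228.4] rad 0.0286 ang 2.2 pca -4.9 len 0.033
blob 9 [211. 226.] rad 0.0561 ang 52.1 pca 57.0 len 0.01
blob 11 [205.7 233.8] rad 0.0581 ang 71.5 pca 70.2 len 0.013
blob 9 [203.2 242.4] rad 0.0602 ang 89.5 pca 83.8 len 0.01
blob 8 [204.  251.5] rad 0.0613 ang 107.4 pca 99.6 len 0.009
blob 10 [207.2 260. ] rad 0.0631 ang 124.8 pca 114.6 len 0.01
[ 0.49336232 -0.15445567  0.16376577] [ 0.05448418 -0.16009107  0.70862365] [ 0.00830476  0.04023789 -0.02325825  0.07312801 -0.00932421 -0.00923693
  0.0071093 ]
the job is handed in; nothing more can be done
None
```

The dial was pushed four clicks clockwise, from the 4th tick to the 8th, which the top camera confirmed. The start button was then pressed to its stop and released, judged by force only, and the job was handed in at about 8.5 s; the judge returned no verdict.

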